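Tighten the burr nut deep in the coffee grinder's throat

ROBOT

A 6-joint arm with a two-finger parallel gripper is mounted at the origin on a cart in front of the work surface, level with it; the furniture and walls round the work are solid. World frame = base frame: x ahead of the robot, y to its left, z up, the work surface at z = 0. Lengths are in m, angles in degrees, forces in N, time in s.
With the tool pointing down it reaches from about 0.375 to 0.9 m from the base axis. Payload 3.1 kg.
Tool frame: the origin (TCP) lies on the centre line of the jaws, within the pads' length; the fingertips stand 14 mm ahead of it and the grasp point (between the pads) lies 5 mm behind it (bot.tips_ahead is the distance from the TCP to the fingertips, in m); z points along the fingers, y is the line along which they close (so a half turn about z gives the same grasp; the last joint's range is limited). The gripper opens to 87 mm and grips with 3 to 60 N. Pads are 19 mm wide; open, the fingers measure 117 mm over their backs; the gripper's body (75 mm by 190 mm) begins 51 mm behind the grasp point.
Start: joints at [-79.612, 30.224, 82.088, -0, 67.689, -10.227], TCP at [0.22, -0.585, 0.215] pointing down, gripper open.
Joint ranges: [-176.69, 176.69], [-43.24, 126.21], [12.49, 139.97], [-82, 262], [0, 151.66], [-163.58, 163.58]. Speed limits (degrees/s): [159.86, 159.86, 180, 180, 180, 180].

INTERFACE

Orientations are given as a 3x3 rotation matrix whose columns are the frame's x, y, z axes.
In Python, from rig import bot gives the robot as it stands.
- The arm moves only by the tool play_rows, never from a script. Its argument "moves" is a list that holds one entry, the list of rows, each a list of 6 numbers: the shift along the tool's x, y, z in mm, then the turn, a rotation vector about the tool's x, y, z in rad. A call has 1 to 5 rows; each row shifts and turns the commanded pose from where the row before left it, along the tool's axes as they then stand; what a row does not reach is not made up. A row lasts 1/10 s, in which the tool goes at most 50 mm and 8.59 degrees, less where a joint would pass 70% of its speed; a pose out of reach is approached as far as the arm can. A call with a gripper value outside its range is refused whole. "fingers" is the opening, from -1 (shut) to 1 (fully open), set as the call begins (left out, the last holds). The fingers move at their own pace and stop on an object; the grip force is fixed at half the most. Time passes only in rows, so rows that do not move let the fingers close. It gives the time, the measured TCP pose, the force, the opening and the grip force at its end, in the units of the state.
- bot.read_state(): the state, without advancing time (a new reading comes with each control period).
- bot.capture(name): name is "side" or "top" or "wrist"; returns a dict with "image" (420x560x3 uint8, blue, green, red), "fx", "fy", "cx", "cy" (pixels), "R" (3x3) and "t" (3): a world point X has camera coordinates R X + t. Camera axes: x right, y down, z forward; pixel columns grow to the right and rows downward; lengths in m; the calibration is good to about 2 mm. A picture is of the moment at which its call begins. There is no depth.
- bot.hand_in(): hands the job in; it is judged then, once.
Trained networks look in a picture, given as the dict that the camera call returned (one of the last four; its "shot" number tells which), for a name from the list of things; names that differ only in an ending like _2 or _b are one class to them, and where a whole thing is asked for, a point or a joint stands for the part that bears it (a point fixed in the world has none). Each returns a list of dicts, best first, with "confidence" (0 to 1); they miss things now and then, are a little off and sometimes report something else, mostly with a low value. They report only what shows in the picture. A call takes as long as a camera call.
- bot.search_frame(picture, query): "centre" ([column, row] in pixels, amid what is visible of it).
- bot.silhouettes(picture, query): "pixels" (420x560 bool, what is visible of it) and "centre" ([column, row] in pixels, amid what is visible of it).
- bot.pinpoint(picture, query): "centre" ([column, row] in pixels: a listed point, or the origin of a listed thing).
The state is a dict: "time_s": time; "joint_positions": joint angles; "qvel": joint speeds; "tau": joint torques, N m; "position": TCP position; "tcp_rot": TCP orientation; "force": force on the tool from outside, world axes, zero at the start; "moment": the same for the moment, N m; "opening": opening from 0.0 (shut) to 1.0 (fully open); "grasp_force": force on a finger pad.
Only numpy, scipy, OpenCV 4.12 (cv2) and the standard library are available. Lean on these libraries where they do the work, as an engineer would, in place of code of your own. Each camera call takes 0.05 s, during which the arm holds its last target. There are 200 camera calls.

TASK

The grinder has been cleaned and its burr nut is still loose: take the T-handled spanner from its wooden block, feel its socket gently down onto the nut at the bottom of the grinder's throat, and turn it clockwise until the nut is snug on its spring washer, at about 0.35 N m. Do not force or overtighten it (more than 0.5 N m crushes the washer). Then stand the spanner back in its well in the block, let go, and leave everything else on the cooktop where it is.

Things in the scene. Friction and masses are not known exactly. Their poses are not given: they have to be found in the camera images.
- grinder: Electric coffee grinder, dark red housing 235x140x170 mm, standing fast on the cooktop with its hopper off; +x points to its back, the grounds bin is in front. Origin: on the throat's axis, at the underside. The throat is an upright steel tube, 92 mm outside, plain round bore 50 mm wide, mouth 170 mm and bore floor 50 mm above the origin.
- throat_mouth (a point): Centre of the throat's open mouth, 170 mm above the grinder's underside and the highest part of the grinder; z up along the bore.
- nut_shoulder (a point): On the bore axis, level with the top of the burr nut's hexagon, 97 mm below the mouth. Steel cap nut: hexagon 26 mm across flats (30 mm over corners), 15.5 mm tall, round dome 25 mm across and 14 mm high on top; below it a brass spring washer 39 mm across. It may stand at any angle about the bore axis (not given). Clockwise from above tightens; it cannot shift or rise.
- nut_clamp (a joint): How far the nut is tightened past first firm contact with its spring washer, rad. It stays 0 while the nut runs down freely (first 0.15 to 1.25 rad, 0.09 N m); then the torque is 0.18 N m plus 0.5 N m per rad. Right is 0.15 to 0.65 rad (0.25 to 0.5 N m), best 0.3 rad; more crushes the washer. Friction holds up to 0.36 rad of it when the spanner comes off.
- spanner: T-handled box spanner, 0.2 kg, 166 mm tall. Origin: centre of the lower end; z up the shaft, x along the crossbar. Hexagonal steel socket, open below, 36 mm deep, inside 27.2 mm across flats, bevelled to 30 mm at the mouth (one flat faces +x, the rest every 60 degrees), outside 35 mm (41 mm over corners); shaft 14 mm thick; orange crossbar 92 mm long (x), 16 mm thick (y), 22 mm high.
- socket_mouth (a point): Centre of the spanner's open lower end (same as its origin).
- handle (a point): Centre of the spanner's crossbar, 155 mm above its lower end; x along the bar, z up.
- block: Wooden block, 156x92x42 mm, fixed to its place, with a round well (46 mm bore, 30 mm deep) for the spanner and an empty rectangular pocket. Origin: centre of its underside, x along its length.
- well_floor (a point): Centre of the well's floor, 12 mm above the block's underside (30 mm below its top), 28 mm along the block's x from its origin.
- hopper: The grinder's clear bean hopper, a funnel 128 mm across and 106 mm tall, lifted off and stood upside down at the back; leave alone. Origin: centre of its underside.
- honey_jar: Glass honey jar with a grey lid, 63 mm across, 95 mm tall, at the right; leave alone. Origin: centre of its underside.
- tumbler: Clear drinking glass, 80 mm across, 91 mm tall, at the left; leave alone. Origin: centre of its underside.
- teaspoon: Teaspoon, 139x30x10 mm, lying at the right; leave alone. Origin: centre of its underside.

How it is judged:
By the outcome, as a careful person would: the job done as asked, in the order asked, and still so for the second after the job is handed in, with the robot touching nothing.
It also fails if it takes over 67 s, if anything falls off the work surface, if the arm or the gripper's body presses on something with over 40 N, if the wrist force passes 120 N, or if a joint passes its speed limit or range.

## Working session

There is one attempt and no reset: what is moved stays moved. The work goes in short steps, Python scripts to look and compute and a tool call to move; the robot and the scene stay as the last step left them, time stands still between calls to the robot, and variables do not carry over. Pictures are saved under pics/ and viewed, at most 10 in all, crops included, and the job is handed in when it is done.

Besides the shell and the picture viewer there is one more tool, called as name([rows], argument=value, ...), one row to a line, values as JSON. play_rows: Moves the arm, as the interface text tells. Its arguments: {"type":"object","properties":{"moves":{"type":"array","items":{"type":"array","items":{"type":"array","items":{"type":"number"}}}},"fingers":{"type":"number"}},"required":["moves"]}

```bash
mkdir -p pics; ls; cat > h.py <<'E'
import numpy as np, cv2
from rig import bot
def ray(c,px):
    K=np.array([[c["fx"],0,c["cx"]],[0,c["fy"],c["cy"]],[0,0,1]]);R=np.array(c["R"]);t=np.array(c["t"])
    d=R.T@np.linalg.solve(K,[px[0],px[1],1.]);return -R.T@t,d/np.linalg.norm(d)
def tri(rs):
    A=np.zeros((3,3));b=np.zeros(3);
    for o,d in rs:
        P=np.eye(3)-np.outer(d,d);A+=P;b+=P@o
    x=np.linalg.solve(A,b);return x,[np.linalg.norm((np.eye(3)-np.outer(d,d))@(x-o))*1e3 for o,d in rs]
def onz(c,px,z):
    o,d=ray(c,px);return o+d*(z-o[2])/d[2]
def proj(c,X):
    p=np.array(c["R"])@X+np.array(c["t"]);return [c["fx"]*p[0]/p[2]+c["cx"],c["fy"]*p[1]/p[2]+c["cy"]]
E
python3 - <<'E'
from h import *
np.set_printoptions(precision=4,suppress=True)
s=bot.read_state();print(s)
cs={n:bot.capture(n) for n in("side","top","wrist")}
for n,c in cs.items(): cv2.imwrite(f"pics/a_{n}.png",c["image"]);print(n,-np.array(c["R"]).T@np.array(c["t"]))
for q in ["throat_mouth","nut_shoulder","handle","socket_mouth","well_floor","block","grinder","spanner","hopper","honey_jar","tumbler","teaspoon"]:
    rs=[]
    for n,c in cs.items():
        r=bot.pinpoint(c,q)
        if r: print(q,n,np.round(r[0]["centre"],1),round(r[0]["confidence"],2)); 
        if r and r[0]["confidence"]>.4: rs.append(ray(c,r[0]["centre"]))
    if len(rs)>1: x,e=tri(rs);print("  ->",x,np.round(e,1))
cv2.imwrite("pics/a.png",np.hstack([cv2.resize(cs[n]["image"],(400,300)) for n in("side","top")]))
E
```

```text
pics
{'time_s': 0.0, 'joint_positions': array([-79.6118,  30.2789,  82.1572,  -0.0014,  67.6894, -10.2284]), 'qvel': array([ 0.0955,  0.068 , -0.095 ,  0.015 ,  0.0186,  0.1027]), 'tau': array([ -0.0002, -44.004 , -17.659 ,   0.0633,   0.0583,  -0.0002]), 'position': array([ 0.2199, -0.5842,  0.2143]), 'tcp_rot': array([[ 0.936 ,  0.3521, -0.0004],
       [ 0.3521, -0.936 ,  0.0022],
       [ 0.0004, -0.0022, -1.    ]]), 'force': array([0.3632, 0.2228, 0.2573]), 'moment': array([-0.0182,  0.0609, -0.0029]), 'grasp_force': 0.0, 'opening': 0.9985767283078582}
side [0.4946 0.8146 0.8298]
top [ 0.4669 -0.0286  1.084 ]
wrist [ 0.2833 -0.5611  0.3833]
throat_mouth side [309.1 175.5] 0.85
throat_mouth top [329.5 233.5] 0.76
  -> [ 0.5861 -0.1373  0.1726] [1.8 1.8]
nut_shoulder side [309.1 199.8] 0.86
nut_shoulder top [320.6 241.1] 0.62
  -> [ 0.5801 -0.1249  0.0983] [0.2 0.2]
handle side [287.6 252.4] 0.69
handle top [196.6 224.9] 0.79
  -> [0.6036 0.1556 0.1639] [5.9 5.9]
socket_mouth side [281.8 292.5] 0.57
socket_mouth top [207.4 234.6] 0.57
  -> [0.6092 0.1558 0.0223] [2.9 2.9]
well_floor side [283.8 293.7] 0.94
well_floor top [206.8 236. ] 0.78
  -> [0.6049 0.1574 0.0208] [2. 2.]
block side [294.4 300.2] 0.77
block top [205.9 240.7] 0.91
  -> [0.5861 0.1617 0.0074] [6.3 6.3]
grinder side [308.5 223.5] 0.93
grinder top [328.1 235.5] 0.73
  -> [ 0.5946 -0.1555 -0.0151] [12.9 12.9]
spanner side [280.9 293.1] 0.9
spanner top [205.9 231.6] 0.61
  -> [0.6138 0.1594 0.0243] [0. 0.]
hopper side [220.4 246.2] 0.95
hopper top [266.1 157.9] 0.71
  -> [0.8132 0.0064 0.0068] [1.3 1.3]
honey_jar side [292.4 298.9] 0.21
honey_jar top [381.3 202.1] 0.59
tumbler side [267.5 342.1] 0.6
tumbler top [156.9 226.7] 0.86
  -> [0.6256 0.2899 0.0102] [3.5 3.5]
teaspoon side [342.1 190. ] 0.54
teaspoon top [266.4 160.8] 0.72
  -> [0.598  0.0196 0.2989] [113.6 113.6]
```

View pics/a.png

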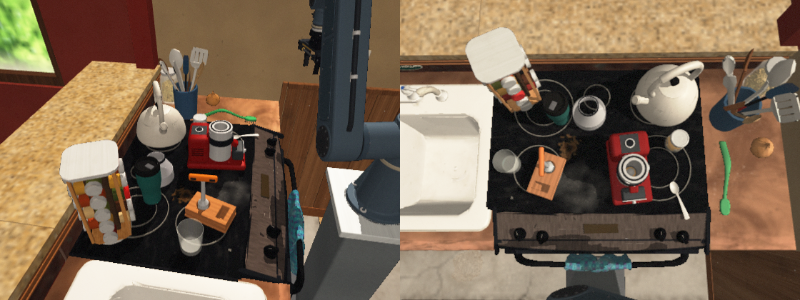

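The side and top pictures show the orange T-spanner in the wooden block (top ~(547,165)) and the red grinder's throat (top ~(633,170)). The network positions agree with this. I'll move the wrist camera over the grinder first.

play_rows([
  [[36,-25,-20,0,0,0],[36,-25,-20,0,0,0],[36,-25,-20,0,0,0],[36,-25,-20,0,0,0],[36,-25,-20,0,0,0]],
])

```text
time_s: 2.45
position: [0.3453, -0.403, 0.3161]
tcp_rot: [[0.936, 0.352, 0.0], [0.352, -0.936, -0.0], [0.0, 0.0, -1.0]]
force: [0.3, -0.3, 0.8]
opening: 1.005
grasp_force: 0.0
```

play_rows([
  [[36,-25,-20,0,0,0],[36,-25,-20,0,0,0],[36,-25,-5,0,0,0],[36,-25,0,0,0,0],[36,-25,0,0,0,0]],
])

```text
time_s: 2.95
position: [0.4699, -0.2227, 0.361]
tcp_rot: [[0.936, 0.352, 0.001], [0.352, -0.936, -0.001], [0.001, 0.001, -1.0]]
force: [0.6, -0.6, 0.5]
opening: 0.998
grasp_force: 0.0
```

play_rows([
  [[36,-24,0,0,0,0],[36,-24,0,0,0,0],[0,0,0,0,0,0],[0,0,0,0,0,0]],
])

```text
time_s: 3.35
position: [0.5196, -0.1532, 0.3602]
tcp_rot: [[0.935, 0.354, -0.001], [0.354, -0.935, -0.001], [-0.001, 0.0, -1.0]]
force: [-0.1, -0.3, -0.7]
opening: 0.997
grasp_force: 0.0
```

```bash
cat > look.py <<'E'
from h import *
import sys,pickle
np.set_printoptions(precision=4,suppress=True)
name=sys.argv[1]
s=bot.read_state();print(s["time_s"],s["position"],s["joint_positions"],s["force"])
c=bot.capture("wrist");cv2.imwrite(f"pics/{name}.png",c["image"]);print("cam",ray(c,[280,210]))
for q in sys.argv[2:]:
    r=bot.pinpoint(c,q)
    for k in r[:1]: print(q,np.round(k["centre"],1),round(k["confidence"],2),ray(c,k["centre"]))
pickle.dump(c,open(f"{name}.pkl","wb"))
E
python3 look.py g1 throat_mouth nut_shoulder grinder
```

```text
3.35 [ 0.5196 -0.1532  0.3602] [-28.2266  15.6231  82.3848  -0.0448  82.0043  41.0205] [-0.1041 -0.3062 -0.6908]
cam (array([ 0.5829, -0.1294,  0.529 ]), array([-0.242 , -0.098 , -0.9653]))
throat_mouth [282.  117.7] 0.89 (array([ 0.5829, -0.1294,  0.529 ]), array([ 0.0163, -0.0062, -0.9998]))
nut_shoulder [281.1 122.6] 0.75 (array([ 0.5829, -0.1294,  0.529 ]), array([ 0.0022, -0.0088, -1.    ]))
grinder [283.5 121.4] 0.6 (array([ 0.5829, -0.1294,  0.529 ]), array([ 0.008 , -0.0142, -0.9999]))
```

```bash
python3 - <<'E'
import cv2
i=cv2.imread("pics/g1.png");cv2.imwrite("pics/g1c.png",cv2.resize(i[20:220,180:380],(600,600),interpolation=cv2.INTER_CUBIC))
E
```

```text
(no output)
```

View pics/g1c.png

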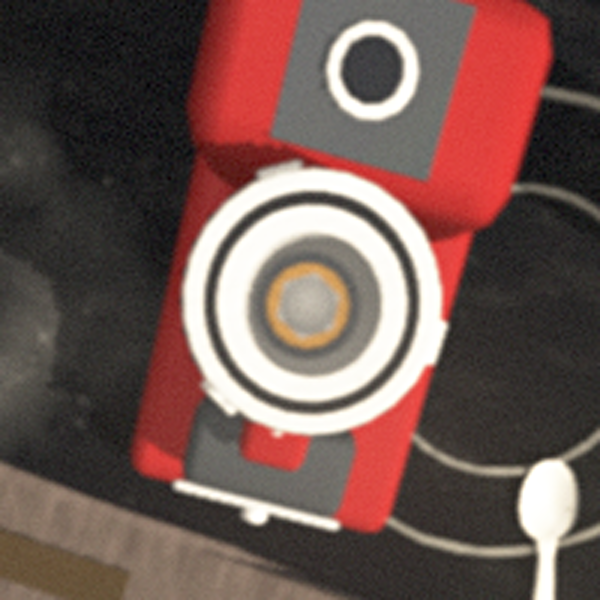

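play_rows([
  [[22,-45,0,0,0,0],[22,-45,0,0,0,0],[22,-45,0,0,0,0],[22,-45,0,0,0,0],[20,-45,0,0,0,0]],
])

```text
time_s: 4.05
position: [0.5415, 0.0947, 0.3605]
tcp_rot: [[0.937, 0.349, 0.001], [0.349, -0.937, -0.0], [0.001, 0.0, -1.0]]
force: [0.3, 0.3, -0.1]
opening: 1.0
grasp_force: 0.0
```

play_rows([
  [[2,-45,0,0,0,0],[0,0,0,0,0,0],[0,0,0,0,0,0]],
])

```text
time_s: 4.35
position: [0.5272, 0.1368, 0.3604]
tcp_rot: [[0.936, 0.353, 0.0], [0.353, -0.936, -0.001], [-0.0, 0.001, -1.0]]
force: [0.4, 0.2, 0.1]
opening: 1.002
grasp_force: 0.0
```

```bash
python3 look.py s1 handle spanner well_floor block socket_mouth
```

```text
4.35 [0.5272 0.1368 0.3604] [ 2.8156 15.8711 81.999  -0.0462 82.1171 72.1679] [0.406  0.2406 0.1163]
cam (array([0.5904, 0.1605, 0.5293]), array([-0.2413, -0.0977, -0.9655]))
spanner [287.  113.4] 0.85 (array([0.5904, 0.1605, 0.5293]), array([ 0.0338, -0.016 , -0.9993]))
well_floor [291.3 112.9] 0.59 (array([0.5904, 0.1605, 0.5293]), array([ 0.0396, -0.0273, -0.9988]))
block [274.2 125.2] 0.96 (array([0.5904, 0.1605, 0.5293]), array([-0.0112,  0.0076, -0.9999]))
socket_mouth [290.2 113.8] 0.5 (array([0.5904, 0.1605, 0.5293]), array([ 0.0361, -0.0252, -0.999 ]))
```

View pics/s1.png

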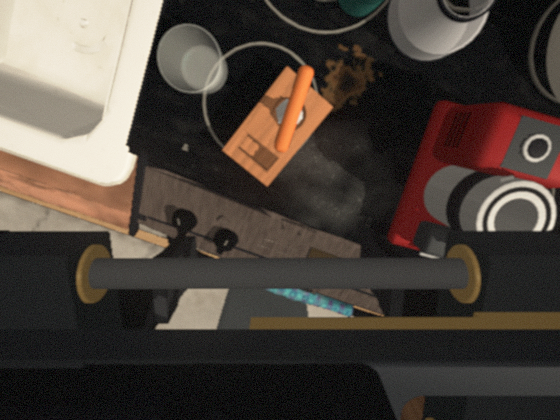

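The grinder crop shows the throat ring centred at ~(284,120) in the full image, with the nut's washer concentric inside it. The other picture shows the orange crossbar running from (305,68) to (283,150), over the well end of the block.

```bash
python3 - <<'E'
from h import *
import pickle
np.set_printoptions(precision=4,suppress=True)
g=pickle.load(open("g1.pkl","rb"));s1=pickle.load(open("s1.pkl","rb"))
print("mouth",onz(g,[283.7,120.3],.170),"washer",onz(g,[283,122],.056))
rs=[]
for c in (s1,bot.capture("side"),bot.capture("top")):
    r=bot.silhouettes(c,"handle") or bot.silhouettes(c,"spanner")
    h=cv2.cvtColor(c["image"],cv2.COLOR_BGR2HSV)
    m=((h[...,0]>4)&(h[...,0]<16)&(h[...,1]>170)&(h[...,2]>130))
    if r: m&=cv2.dilate(r[0]["pixels"].astype(np.uint8),np.ones((5,5)))>0
    n,l,st,ce=cv2.connectedComponentsWithStats(m.astype(np.uint8))
    k=1+np.argmax(st[1:,4]);b=cv2.minAreaRect(np.argwhere(l==k)[:,::-1].astype(np.float32));print(b,st[k,4],r[0]["confidence"] if r else 0)
    rs.append((c,b))
x,e=tri([ray(c,b[0]) for c,b in rs]);print(x,e)
for c,b in (rs[0],rs[2]):
    p=cv2.boxPoints(b);L=[p[(i+1)%4]-p[i] for i in range(4)];i=int(np.argmax([np.linalg.norm(v) for v in L]))
    a0=(p[i]+p[i-1])/2;a1=(p[(i+1)%4]+p[(i+2)%4])/2
    A,B=onz(c,a0,.17),onz(c,a1,.17);print(A,B,np.linalg.norm(A-B),np.degrees(np.arctan2(*(A-B)[[1,0]])),(A+B)/2)
E
```

```text
mouth [ 0.5869 -0.1343  0.17  ] washer [ 0.5857 -0.1358  0.056 ]
((293.6849365234375, 108.56378173828125), (15.28896427154541, 90.46241760253906), 19.025604248046875) 1212 0.74
((283.88275146484375, 248.4069061279297), (40.19401550292969, 9.633275985717773), 4.763641834259033) 317 0.86Traceback (most recent call last):
  File "<stdin>", line 13, in <module>
    return _wrapfunc(a, 'argmax', axis=axis, out=out, **kwds)
    return bound(*args, **kwds)
ValueError: attempt to get argmax of an empty sequence
```

```bash
python3 - <<'E'
from h import *
import pickle
np.set_printoptions(precision=4,suppress=True)
s1=pickle.load(open("s1.pkl","rb"));c=s1;sd=bot.capture("side")
x,e=tri([ray(s1,(293.7,108.6)),ray(sd,(283.9,248.4))]);print(x,e)
b=((293.685,108.564),(15.29,90.46),19.03)
p=cv2.boxPoints(b);L=[p[(i+1)%4]-p[i] for i in range(4)];i=int(np.argmax([np.linalg.norm(v) for v in L]))
a0=(p[i]+p[i-1])/2;a1=(p[(i+1)%4]+p[(i+2)%4])/2
for z in(.17,.178):
    A,B=onz(c,a0,z),onz(c,a1,z);print(A,B,np.linalg.norm(A-B),np.degrees(np.arctan2(*(A-B)[[1,0]])),(A+B)/2)
E
```

```text
[0.6084 0.1497 0.1682] [np.float64(1.2873785063873953), np.float64(1.287378506387469)]
[0.6542 0.1511 0.17  ] [0.5622 0.1487 0.17  ] 0.09196984939526577 1.4641439974139296 [0.6082 0.1499 0.17  ]
[0.6528 0.1513 0.178 ] [0.5629 0.149  0.178 ] 0.08992193306640714 1.4641439974139339 [0.6078 0.1501 0.178 ]
```

play_rows([
  [[40,8,0,0,0,0],[40,8,0,0,0,0],[0,0,0,0,0,-0.148],[0,0,0,0,0,-0.148],[0,0,0,0,0,-0.148]],
])

```text
time_s: 5.5
position: [0.6082, 0.1505, 0.3597]
tcp_rot: [[0.689, 0.724, -0.001], [0.724, -0.689, -0.0], [-0.001, -0.001, -1.0]]
force: [-0.0, -0.2, -0.2]
opening: 1.002
grasp_force: 0.0
```

play_rows([
  [[0,0,0,0,0,-0.148],[0,0,0,0,0,-0.148],[0,0,0,0,0,-0.148],[0,0,0,0,0,-0.148],[0,0,0,0,0,-0.148]],
])

```text
time_s: 6.0
position: [0.6078, 0.1505, 0.3601]
tcp_rot: [[0.021, 1.0, -0.0], [1.0, -0.021, -0.0], [-0.0, -0.0, -1.0]]
force: [0.4, 0.3, -0.7]
opening: 1.001
grasp_force: 0.0
```

play_rows([
  [[0,0,10,0,0,-0.148],[0,0,10,0,0,-0.148],[0,0,10,0,0,-0.148],[0,0,10,0,0,-0.148],[0,0,10,0,0,-0.148]],
])

```text
time_s: 6.5
position: [0.6079, 0.1505, 0.3098]
tcp_rot: [[-0.659, 0.752, -0.0], [0.752, 0.659, 0.0], [0.0, -0.0, -1.0]]
force: [0.2, 0.7, 0.5]
opening: 1.002
grasp_force: 0.0
```

play_rows([
  [[0,0,10,0,0,-0.148],[0,0,10,0,0,-0.148],[0,0,10,0,0,-0.148],[0,0,10,0,0,-0.148],[0,0,10,0,0,-0.142]],
])

```text
time_s: 7.0
position: [0.6079, 0.1505, 0.2598]
tcp_rot: [[-0.993, 0.117, -0.0], [0.117, 0.993, -0.0], [0.0, -0.0, -1.0]]
force: [0.1, 0.9, -0.9]
opening: 0.998
grasp_force: 0.0
```

play_rows([
  [[0,0,10,0,0,0],[0,0,0,0,0,0]],
])

```text
time_s: 7.2
position: [0.6068, 0.1503, 0.2485]
tcp_rot: [[-0.992, 0.126, -0.004], [0.126, 0.992, -0.0], [0.003, -0.001, -1.0]]
force: [0.2, 0.1, -0.1]
opening: 1.001
grasp_force: 0.0
```

```bash
python3 look.py s2 handle spanner well_floor block socket_mouth
```

```text
7.2 [0.6068 0.1503 0.2485] [  3.6875  28.3842  79.7329  -0.0004  72.085  -79.056 ] [ 0.2011  0.0843 -0.118 ]
cam (array([0.541 , 0.1587, 0.4177]), array([ 0.2562, -0.0266, -0.9663]))
handle [280.6 213.6] 0.85 (array([0.541 , 0.1587, 0.4177]), array([ 0.267 , -0.0261, -0.9633]))
spanner [277.  176.2] 0.6 (array([0.541 , 0.1587, 0.4177]), array([ 0.1546, -0.0229, -0.9877]))
well_floor [278.4 178.2] 0.75 (array([0.541 , 0.1587, 0.4177]), array([ 0.1611, -0.0194, -0.9867]))
block [280.4 155.1] 0.97 (array([0.541 , 0.1587, 0.4177]), array([ 0.0931, -0.0046, -0.9956]))
```

View pics/s2.png

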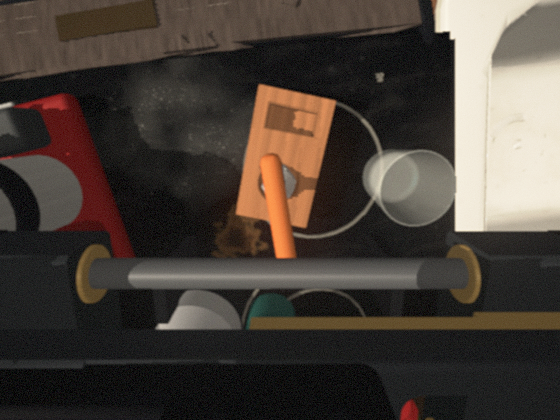

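The picture shows the bar from (270,155) down to (287,255), 9° off the tool axis, which matches the earlier yaw estimate. The tool turned one row short, so I'll finish the rotation, descend and grip.

play_rows([
  [[0,0,0,0,0,-0.149],[-2,0,22,0,0,0],[0,0,22,0,0,0],[0,0,22,0,0,0],[0,0,10,0,0,0]],
])

```text
time_s: 8.0
position: [0.6089, 0.1503, 0.1726]
tcp_rot: [[-1.0, -0.025, -0.003], [-0.025, 1.0, -0.0], [0.003, -0.0, -1.0]]
force: [-0.7, 0.1, -0.7]
opening: 1.0
grasp_force: 0.0
```

play_rows([
  [[0,0,11,0,0,0],[0,0,0,0,0,0]],
])

```text
time_s: 8.2
position: [0.6093, 0.1503, 0.1622]
tcp_rot: [[-1.0, -0.025, -0.002], [-0.025, 1.0, -0.0], [0.002, -0.0, -1.0]]
force: [0.2, -0.3, 0.3]
opening: 1.001
grasp_force: 0.0
```

play_rows([
  [[0,0,0,0,0,0],[0,0,0,0,0,0],[0,0,0,0,0,0],[0,0,0,0,0,0],[0,0,0,0,0,0]],
], fingers=-1)

```text
time_s: 8.7
position: [0.61, 0.1504, 0.1637]
tcp_rot: [[-1.0, -0.025, 0.001], [-0.025, 1.0, 0.0], [-0.001, 0.0, -1.0]]
force: [0.4, 1.0, -0.2]
opening: 0.635
grasp_force: 0.0
```

play_rows([
  [[0,0,0,0,0,0],[0,0,0,0,0,0]],
])

```text
time_s: 8.9
position: [0.6099, 0.1504, 0.1633]
tcp_rot: [[-1.0, -0.025, 0.0], [-0.025, 1.0, 0.0], [-0.0, 0.0, -1.0]]
force: [-0.1, -0.1, -0.5]
opening: 0.444
grasp_force: 0.0
```

```bash
python3 look.py s3 handle; python3 -c "
from h import *
print(bot.read_state())"
```

```text
8.9 [0.6099 0.1504 0.1633] [  3.6728  33.8654  84.4788   0.0002  61.6544 -87.7709] [-0.0729 -0.0547 -0.502 ]
cam (array([0.5429, 0.1485, 0.3322]), array([ 0.2607,  0.0132, -0.9653]))
handle [278.8 245.7] 0.9 (array([0.5429, 0.1485, 0.3322]), array([ 0.3642,  0.012 , -0.9312]))
{'time_s': 9.0, 'joint_positions': array([ 3.67303146e+00,  3.38728874e+01,  8.44777021e+01, -9.91097575e-06,
        6.16528659e+01, -8.77688607e+01]), 'qvel': array([-0.01934216,  0.06225339, -0.00484125, -0.0191505 ,  0.00013315,
       -0.0309515 ]), 'tau': array([ 2.50817582e-03, -4.52364492e+01, -1.60908687e+01, -2.98850820e-02,
        7.86433043e-02,  1.12154939e-04]), 'position': array([0.60986013, 0.15037807, 0.1632209 ]), 'tcp_rot': array([[-9.99683355e-01, -2.51631924e-02, -6.01741941e-05],
       [-2.51631922e-02,  9.99683357e-01, -4.01539969e-06],
       [ 6.02561806e-05, -2.49995342e-06, -9.99999998e-01]]), 'force': array([-0.51606457,  0.55877559,  0.00839716]), 'moment': array([ 0.07087919, -0.13830519,  0.00778123]), 'grasp_force': 0.0, 'opening': 0.36102116553338864}
```

play_rows([
  [[0,0,0,0,0,0],[0,0,0,0,0,0],[0,0,0,0,0,0],[0,0,0,0,0,0]],
])

```text
time_s: 9.4
position: [0.6099, 0.1504, 0.1632]
tcp_rot: [[-1.0, -0.025, -0.0], [-0.025, 1.0, 0.0], [0.0, 0.0, -1.0]]
force: [0.4, 0.1, -0.1]
opening: 0.175
grasp_force: 30.0
```

play_rows([
  [[0,0,-10,0,0,0],[0,0,-15,0,0,0],[0,0,-15,0,0,0],[0,0,-15,0,0,0],[0,0,0,0,0,0]],
])

```text
time_s: 9.9
position: [0.6114, 0.1506, 0.2209]
tcp_rot: [[-1.0, -0.025, 0.005], [-0.025, 1.0, 0.0], [-0.005, 0.0, -1.0]]
force: [0.7, -0.1, -2.0]
opening: 0.18
grasp_force: 30.0
```

play_rows([
  [[0,0,-30,0,0,0],[0,0,-35,0,0,0],[0,0,-35,0,0,0],[0,0,-30,0,0,0],[0,0,0,0,0,0]],
])

```text
time_s: 10.4
position: [0.6123, 0.1506, 0.3529]
tcp_rot: [[-1.0, -0.025, 0.01], [-0.025, 1.0, 0.001], [-0.01, 0.0, -1.0]]
force: [1.2, 0.5, -2.2]
opening: 0.175
grasp_force: 30.0
```

play_rows([
  [[5,-48,0,0,0,0],[5,-48,0,0,0,0],[0,0,0,0,0,0],[0,0,0,0,0,0]],
])

```text
time_s: 10.8
position: [0.6013, 0.0532, 0.3461]
tcp_rot: [[-1.0, -0.022, -0.004], [-0.022, 1.0, 0.001], [0.004, 0.001, -1.0]]
force: [0.3, 0.3, -1.6]
opening: 0.178
grasp_force: 30.0
```

```bash
cat > two.py <<'E'
from h import *
import sys
np.set_printoptions(precision=4,suppress=True)
s=bot.read_state();P=s["position"];R=s["tcp_rot"];print(s["time_s"],P,s["joint_positions"][5],s["force"],s["moment"]);print(R)
cs={n:bot.capture(n) for n in("side","top","wrist")}
for q in ["handle","socket_mouth","spanner"]:
    rs=[]
    for n,c in cs.items():
        r=bot.pinpoint(c,q)
        if r: print(q,n,np.round(r[0]["centre"],1),round(r[0]["confidence"],2)); rs.append(ray(c,r[0]["centre"]))
    if len(rs)>1: x,e=tri(rs);print("  ->",x,np.round(e,1),"tool:",R.T@(x-P))
cv2.imwrite(f"pics/{sys.argv[1]}.png",np.hstack([cs["side"]["image"][100:400,130:530],cs["wrist"]["image"][60:360,80:480]]))
E
python3 two.py h1
```

```text
10.8 [0.6013 0.0532 0.3461] -96.85447066072621 [ 0.2933  0.2921 -1.6123] [ 0.1393 -0.1362 -0.0486]
[[-0.9997 -0.0225 -0.0039]
 [-0.0225  0.9997  0.0012]
 [ 0.0039  0.0013 -1.    ]]
handle side [292.8 158.2] 0.85
handle wrist [280.1 246.6] 0.6
  -> [0.6019 0.0559 0.3464] [0.5 0.5] tool: [-0.0007  0.0027 -0.0003]
socket_mouth side [292.5 210.6] 0.58
socket_mouth top [208.5 243.9] 0.3
socket_mouth wrist [426.4 180.1] 0.63
  -> [0.5722 0.1373 0.2778] [18.6 32.8 24.2] tool: [0.027  0.0846 0.0684]
```

View pics/h1.png

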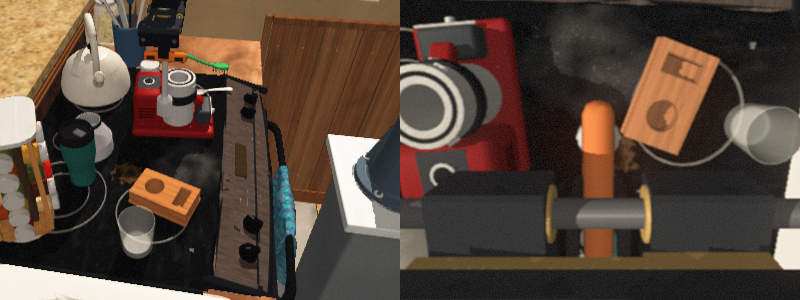

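The spanner hangs upright, centred in the jaws (crop ~(598,180)), and the empty well shows at crop (662,115). I'll work out the socket offset and the remaining move.

```bash
python3 - <<'E'
from h import *
np.set_printoptions(precision=4,suppress=True)
s=bot.read_state();P=s["position"];R=s["tcp_rot"]
sd=bot.capture("side");w=bot.capture("wrist")
for zz in(0.0,.151):
    print(proj(sd,P+R@[0,0,zz]))
r=bot.silhouettes(sd,"spanner")
m=r[0]["pixels"];ys,xs=np.nonzero(m)
for y in range(ys.min(),ys.max()+1,4): v=xs[ys==y];print(y,v.min() if len(v) else 0,v.max() if len(v) else 0,end="; ")
print("\nwell",onz(w,[342,175],.042), [onz(w,k["centre"],.012) for k in bot.pinpoint(w,"well_floor")[:1]])
print("throat",[onz(w,k["centre"],.17) for k in bot.pinpoint(w,"throat_mouth")[:1]])
print("throat side/top",onz(sd,bot.pinpoint(sd,"throat_mouth")[0]["centre"],.17))
E
```

```text
[np.float64(292.92670494224643), np.float64(157.15690600600448)]
[np.float64(292.3669881867479), np.float64(211.86284703634863)]
149 274 282; 153 273 315; 157 273 315; 161 291 314; 165 291 297; 169 291 297; 173 291 297; 177 291 297; 181 291 296; 185 291 296; 189 291 296; 193 290 297; 197 286 301; 201 286 301; 205 286 301; 209 286 301; 213 287 300; 
well [0.6081 0.1488 0.042 ] [array([0.6103, 0.157 , 0.012 ])]
throat [array([ 0.5836, -0.1352,  0.17  ])]
throat side/top [ 0.5798 -0.1396  0.17  ]
```

play_rows([
  [[4,-38,0,0,0,0],[4,-38,0,0,0,0],[4,-38,0,0,0,0],[3,-37,0,0,0,0],[3,-37,0,0,0,0]],
])

```text
time_s: 12.2
position: [0.5888, -0.1357, 0.3484]
tcp_rot: [[-1.0, -0.025, 0.0], [-0.025, 1.0, -0.0], [-0.0, -0.0, -1.0]]
force: [1.2, 1.1, -1.8]
opening: 0.179
grasp_force: 30.0
```

play_rows([
  [[0,0,0,0,0,0],[0,0,0,0,0,0]],
])

```text
time_s: 12.4
position: [0.5889, -0.135, 0.3481]
tcp_rot: [[-1.0, -0.023, -0.0], [-0.023, 1.0, 0.001], [0.0, 0.001, -1.0]]
force: [0.2, 0.6, -1.8]
opening: 0.18
grasp_force: 30.0
```

```bash
python3 two.py h2; python3 - <<'E'
from h import *
w=bot.capture("wrist");sd=bot.capture("side");tp=bot.capture("top")
for n,c in(("w",w),("s",sd),("t",tp)):
    for q in("throat_mouth","nut_shoulder"):
        for k in bot.pinpoint(c,q)[:1]: print(n,q,k["centre"],k["confidence"],onz(c,k["centre"],.17 if q[0]=="t" else .073))
a=cv2.resize(sd["image"][120:240,240:400],(400,300),interpolation=2);b=w["image"][60:360,80:480]
cv2.imwrite("pics/h3.png",np.hstack([a,b]))
E
```

```text
12.4 [ 0.5889 -0.135   0.3481] -114.84364653270904 [ 0.1606  0.5605 -1.7679] [ 0.1704 -0.1491  0.0094]
[[-0.9997 -0.023  -0.0002]
 [-0.023   0.9997  0.0009]
 [ 0.0002  0.0009 -1.    ]]
handle side [310.7 117.9] 0.6
handle top [336.8 222.1] 0.7
handle wrist [278.3 244.9] 0.7
  -> [ 0.586  -0.1316  0.3476] [0.6 2.  2.4] tool: [0.0027 0.0034 0.0005]
socket_mouth side [309.  166.2] 0.8
socket_mouth top [328.2 232.6] 0.7
  -> [ 0.5851 -0.1306  0.207 ] [0.2 0.2] tool: [0.0036 0.0043 0.1411]
spanner side [306.4 167.2] 0.89
spanner top [327.2 230.1] 0.52
  -> [ 0.5913 -0.129   0.2041] [0.3 0.3] tool: [-0.0026  0.0058  0.144 ]
w nut_shoulder [278.4, 171.0] 0.77 [ 0.58677432 -0.13339914  0.073     ]
s nut_shoulder [309.5, 202.2] 0.8 [ 0.58082591 -0.14624764  0.073     ]
t throat_mouth [328.3, 233.7] 0.63 [ 0.58787213 -0.13505402  0.17      ]
t nut_shoulder [319.8, 240.8] 0.83 [ 0.58356363 -0.12543633  0.073     ]
```

View pics/h3.png

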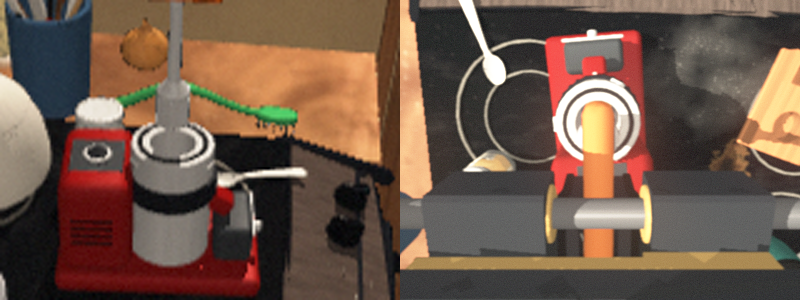

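The side crop shows the socket right over the throat (~(172,110)), and the wrist crop shows the bar centred over the throat ring (~(597,118)). I'll descend gently.

play_rows([
  [[0,0,8,0,0,0],[0,0,8,0,0,0],[0,0,8,0,0,0],[0,0,8,0,0,0],[0,0,5,0,0,0]],
])

```text
time_s: 13.95
position: [0.5885, -0.134, 0.3098]
tcp_rot: [[-1.0, -0.025, -0.002], [-0.025, 1.0, 0.001], [0.002, 0.001, -1.0]]
force: [-1.1, -0.1, -2.2]
opening: 0.177
grasp_force: 30.0
```

play_rows([
  [[0,0,12,0,0,0],[0,0,12,0,0,0],[0,0,12,0,0,0],[0,0,12,0,0,0],[0,0,10,0,0,0]],
])

```text
time_s: 14.45
position: [0.5887, -0.1341, 0.2518]
tcp_rot: [[-1.0, -0.025, -0.001], [-0.025, 1.0, 0.0], [0.001, 0.001, -1.0]]
force: [0.6, -0.7, -2.3]
opening: 0.178
grasp_force: 30.0
```

play_rows([
  [[0,0,5,0,0,0],[0,0,5,0,0,0],[0,0,5,0,0,0],[0,0,5,0,0,0],[0,0,3,0,0,0]],
])

```text
time_s: 14.95
position: [0.589, -0.1342, 0.23]
tcp_rot: [[-1.0, -0.025, 0.0], [-0.025, 1.0, 0.0], [-0.0, 0.0, -1.0]]
force: [1.2, 0.6, -3.1]
opening: 0.176
grasp_force: 30.0
```

play_rows([
  [[0,0,1,0,0,0],[0,0,1,0,0,0],[0,0,1,0,0,0],[0,0,1,0,0,0],[0,0,0,0,0,0]],
])

```text
time_s: 15.45
position: [0.589, -0.1342, 0.2262]
tcp_rot: [[-1.0, -0.025, -0.0], [-0.025, 1.0, 0.0], [0.0, 0.0, -1.0]]
force: [-0.8, 0.3, -2.8]
opening: 0.177
grasp_force: 30.0
```

```bash
cat > st.py <<'E'
from rig import bot
import numpy as np
np.set_printoptions(precision=4,suppress=True)
s=bot.read_state()
R=s["tcp_rot"];print(s["time_s"],s["position"],"yaw",np.degrees(np.arctan2(R[1,0],R[0,0])),"tilt",R[:,2],"F",s["force"],"M",s["moment"],"q6",s["joint_positions"][5],"tau",s["tau"],s["opening"])
E
python3 st.py
```

```text
15.45 [ 0.589  -0.1342  0.2262] yaw -178.55415591689814 tilt [-0.0001  0.     -1.    ] F [-0.7964  0.2788 -2.8282] M [ 0.1077 -0.1378  0.0016] q6 -114.86964658315229 tau [  0.0115 -43.4702 -18.4304  -0.0498   0.0312   0.    ] 0.1774146164048142
```

play_rows([
  [[0,0,1,0,0,0],[0,0,1,0,0,0],[0,0,1,0,0,0],[0,0,1,0,0,0],[0,0,0,0,0,0]],
])

```text
time_s: 15.95
position: [0.5897, -0.1345, 0.2232]
tcp_rot: [[-1.0, -0.025, 0.002], [-0.025, 1.0, -0.001], [-0.002, -0.001, -1.0]]
force: [-0.4, 1.5, 3.2]
opening: 0.179
grasp_force: 30.0
```

play_rows([
  [[0,0,1,0,0,0.05],[0,0,0,0,0,0.05],[0,0,0,0,0,0.05],[0,0,0,0,0,0.05],[0,0,0,0,0,0]],
])

```text
time_s: 16.45
position: [0.589, -0.1344, 0.2214]
tcp_rot: [[-0.985, 0.174, -0.0], [0.174, 0.985, -0.001], [-0.0, -0.001, -1.0]]
force: [0.1, -0.2, 1.2]
opening: 0.175
grasp_force: 30.0
```

```bash
python3 st.py
```

```text
16.45 [ 0.589  -0.1344  0.2214] yaw 169.99234241743446 tilt [-0.     -0.0005 -1.    ] F [ 0.0639 -0.2198  1.2223] M [-0.0013  0.0119 -0.0192] q6 -103.41201445100091 tau [  0.2579 -41.4155 -17.2257   0.126   -0.0467   0.1606] 0.17465302682234385
```

play_rows([
  [[0,0,1,0,0,0],[0,0,1,0,0,0],[0,0,0,0,0,0]],
])

```text
time_s: 16.75
position: [0.59, -0.1347, 0.2208]
tcp_rot: [[-0.985, 0.173, 0.003], [0.173, 0.985, -0.001], [-0.003, -0.001, -1.0]]
force: [0.2, -0.1, 6.7]
opening: 0.183
grasp_force: 30.0
```

```bash
python3 st.py
```

```text
16.75 [ 0.59   -0.1347  0.2208] yaw 170.0378739306863 tilt [ 0.0028 -0.0014 -1.    ] F [ 0.1773 -0.103   6.7184] M [-0.021   0.1486  0.0104] q6 -103.46148053858255 tau [  0.1599 -38.221  -15.7946   0.1045  -0.2639  -0.0327] 0.1834292647244423
```

play_rows([
  [[0,0,0,0,0,0.05],[0,0,0.5,0,0,0.05],[0,0,0,0,0,0.05],[0,0,0.5,0,0,0.05],[0,0,0,0,0,0]],
])

```text
time_s: 17.25
position: [0.5884, -0.1341, 0.2174]
tcp_rot: [[-0.931, 0.365, -0.002], [0.365, 0.931, 0.0], [0.002, -0.0, -1.0]]
force: [0.1, -0.2, -3.2]
opening: 0.179
grasp_force: 30.0
```

```bash
python3 st.py
```

```text
17.25 [ 0.5884 -0.1341  0.2174] yaw 158.5754350379805 tilt [-0.0017  0.0005 -1.    ] F [ 0.1337 -0.2184 -3.214 ] M [-0.0926 -0.1138  0.0098] q6 -91.99934514845202 tau [  0.3194 -43.7262 -18.1503   0.1895   0.0624   0.1783] 0.17924421073346689
```

play_rows([
  [[0,0,1.5,0,0,0],[0,0,1.5,0,0,0],[0,0,1,0,0,0],[0,0,0,0,0,0]],
])

```text
time_s: 17.65
position: [0.5887, -0.1342, 0.2139]
tcp_rot: [[-0.931, 0.366, -0.001], [0.366, 0.931, 0.0], [0.001, -0.0, -1.0]]
force: [-0.1, -0.1, -3.0]
opening: 0.177
grasp_force: 30.0
```

```bash
python3 st.py
```

```text
17.65 [ 0.5887 -0.1342  0.2139] yaw 158.54810289691562 tilt [-0.0009  0.0002 -1.    ] F [-0.1316 -0.0935 -3.0067] M [-0.1059  0.0335  0.0462] q6 -91.97112478572639 tau [  0.3772 -43.9214 -18.2243   0.2364  -0.0219  -0.0058] 0.17665213037490393
```

play_rows([
  [[0,0,1,0,0,0.05],[0,0,1,0,0,0.05],[0,0,0,0,0,0.05],[0,0,0,0,0,0.05]],
])

```text
time_s: 18.05
position: [0.5887, -0.1344, 0.2121]
tcp_rot: [[-0.839, 0.545, -0.001], [0.545, 0.839, -0.001], [0.0, -0.001, -1.0]]
force: [-0.8, -1.5, -2.4]
opening: 0.179
grasp_force: 30.0
```

```bash
python3 st.py
```

```text
18.05 [ 0.5887 -0.1344  0.2121] yaw 146.9995855085146 tilt [-0.0009 -0.0005 -1.    ] F [-0.8284 -1.5192 -2.4255] M [-0.2697  0.0988  0.1405] q6 -80.40871663527294 tau [  0.5371 -43.863  -18.1672   0.4811  -0.0584  -0.2259] 0.17944098079458146
```

play_rows([
  [[0,0,0,0,0,0.04],[0,0,0,0,0,0.04]],
])

```text
time_s: 18.25
position: [0.5887, -0.1345, 0.2121]
tcp_rot: [[-0.793, 0.61, -0.001], [0.61, 0.793, -0.001], [0.0, -0.001, -1.0]]
force: [0.5, -1.2, -1.9]
opening: 0.181
grasp_force: 30.1
```

```bash
python3 st.py
```

```text
18.25 [ 0.5887 -0.1345  0.2121] yaw 142.44035403024372 tilt [-0.0009 -0.0006 -1.    ] F [ 0.4563 -1.2285 -1.8935] M [-0.2444  0.115   0.1144] q6 -75.84860835891305 tau [  0.6016 -43.848  -18.1742   0.523   -0.0727  -0.1611] 0.18149188215105802
```

play_rows([
  [[0,0,0,0,0,0.04],[0,0,0,0,0,0.04]],
])

```text
time_s: 18.45
position: [0.5886, -0.1345, 0.2121]
tcp_rot: [[-0.741, 0.671, -0.001], [0.671, 0.741, -0.001], [0.0, -0.001, -1.0]]
force: [-0.4, -1.2, -2.5]
opening: 0.177
grasp_force: 30.1
```

```bash
python3 st.py
```

```text
18.45 [ 0.5886 -0.1345  0.2121] yaw 137.85810469641683 tilt [-0.0011 -0.0006 -1.    ] F [-0.35   -1.1927 -2.5252] M [-0.3117  0.1405  0.1268] q6 -71.26625035220945 tau [  0.6528 -43.8381 -18.1928   0.5618  -0.0914  -0.1622] 0.17663603343691453
```

play_rows([
  [[0,0,0,0,0,0.05],[0,0,0,0,0,0.05]],
])

```text
time_s: 18.65
position: [0.5886, -0.1345, 0.2121]
tcp_rot: [[-0.671, 0.742, -0.001], [0.742, 0.671, -0.001], [0.0, -0.001, -1.0]]
force: [-1.4, -1.0, -2.5]
opening: 0.18
grasp_force: 30.1
```

```bash
python3 st.py
```

```text
18.65 [ 0.5886 -0.1345  0.2121] yaw 132.10853764142578 tilt [-0.0012 -0.0007 -1.    ] F [-1.4065 -0.9943 -2.4571] M [-0.2791  0.157   0.0834] q6 -65.51277539524875 tau [  0.7066 -43.806  -18.2169   0.608   -0.1221  -0.2271] 0.1800303897947537
```

play_rows([
  [[0,0,0,0,0,0.05],[0,0,0,0,0,0.05]],
])

```text
time_s: 18.85
position: [0.5885, -0.1345, 0.2121]
tcp_rot: [[-0.593, 0.805, -0.001], [0.805, 0.593, -0.001], [0.0, -0.002, -1.0]]
force: [-0.9, -0.7, -2.5]
opening: 0.178
grasp_force: 30.1
```

```bash
python3 st.py
```

```text
18.85 [ 0.5885 -0.1345  0.2121] yaw 126.37630472441239 tilt [-0.0014 -0.0007 -1.    ] F [-0.8595 -0.7438 -2.5423] M [-0.3     0.1884  0.0927] q6 -59.78138284436661 tau [  0.7424 -43.7673 -18.2425   0.6424  -0.1566  -0.2259] 0.17809390044540338
```

play_rows([
  [[0,0,0,0,0,0.05],[0,0,0,0,0,0.05]],
])

```text
time_s: 19.05
position: [0.5884, -0.1346, 0.2121]
tcp_rot: [[-0.51, 0.86, -0.002], [0.86, 0.51, -0.001], [0.0, -0.002, -1.0]]
force: [-1.0, -1.5, -2.1]
opening: 0.176
grasp_force: 30.1
```

```bash
python3 st.py
```

```text
19.05 [ 0.5884 -0.1346  0.2121] yaw 120.64879150880738 tilt [-0.0015 -0.0008 -1.    ] F [-1.0159 -1.5148 -2.1261] M [-0.3706  0.2525  0.0927] q6 -54.05139708031687 tau [  0.7802 -43.7354 -18.2739   0.6743  -0.1932  -0.226 ] 0.17577537502410748
```

play_rows([
  [[0,0,0,0,0,0.05],[0,0,0,0,0,0.05]],
])

```text
time_s: 19.25
position: [0.5884, -0.1345, 0.2121]
tcp_rot: [[-0.422, 0.907, -0.002], [0.907, 0.422, -0.001], [0.0, -0.002, -1.0]]
force: [-0.9, -1.6, -1.5]
opening: 0.179
grasp_force: 30.2
```

```bash
python3 st.py
```

```text
19.25 [ 0.5884 -0.1345  0.2121] yaw 114.9475185850236 tilt [-0.0017 -0.0008 -1.    ] F [-0.8634 -1.6025 -1.5121] M [-0.3937  0.2939  0.2396] q6 -48.34203279108128 tau [  0.6261 -43.6743 -18.3054   0.7251  -0.236   -0.1071] 0.1790972337415081
```

play_rows([
  [[0,0,0,0,0,0.05],[0,0,0,0,0,0.05]],
])

```text
time_s: 19.45
position: [0.5883, -0.1345, 0.2121]
tcp_rot: [[-0.329, 0.944, -0.002], [0.944, 0.329, -0.001], [-0.0, -0.002, -1.0]]
force: [-0.9, -1.6, -2.0]
opening: 0.176
grasp_force: 30.2
```

```bash
python3 st.py
```

```text
19.45 [ 0.5883 -0.1345  0.2121] yaw 109.22687001681136 tilt [-0.0019 -0.0008 -1.    ] F [-0.9297 -1.6048 -1.9764] M [-0.3438  0.3107  0.2555] q6 -42.62138711143508 tau [  0.5889 -43.6406 -18.3322   0.7498  -0.2725  -0.0625] 0.17588716036667118
```

Firm contact was at yaw ≈118°, and both torque signals rise at about 0.5 N m/rad. The clamp is now ≈0.15 rad, so I'll add 0.15.

play_rows([
  [[0,0,0,0,0,0.05],[0,0,0,0,0,0.05]],
])

```text
time_s: 19.65
position: [0.5882, -0.1345, 0.2121]
tcp_rot: [[-0.234, 0.972, -0.002], [0.972, 0.234, -0.001], [-0.0, -0.002, -1.0]]
force: [-1.1, -1.0, -1.7]
opening: 0.178
grasp_force: 30.2
```

```bash
python3 st.py
```

```text
19.65 [ 0.5882 -0.1345  0.2121] yaw 103.50936761961026 tilt [-0.002  -0.0007 -1.    ] F [-1.0585 -0.9545 -1.6984] M [-0.3111  0.3418  0.3081] q6 -36.902872068443244 tau [  0.5185 -43.619  -18.3606   0.7584  -0.3062  -0.0156] 0.1784027195323393
```

play_rows([
  [[0,0,0,0,0,0.05],[0,0,0,0,0,0]],
])

```text
time_s: 19.85
position: [0.5883, -0.1344, 0.2121]
tcp_rot: [[-0.186, 0.982, -0.002], [0.982, 0.186, -0.001], [-0.0, -0.002, -1.0]]
force: [-2.3, -1.3, -2.1]
opening: 0.177
grasp_force: 30.2
```

```bash
python3 st.py
```

```text
19.85 [ 0.5883 -0.1344  0.2121] yaw 100.74402139150628 tilt [-0.0019 -0.0005 -1.    ] F [-2.3255 -1.2507 -2.0923] M [-0.3336  0.3549  0.2533] q6 -34.14101995077107 tau [  0.6628 -43.6861 -18.4855   0.8136  -0.3647   0.4423] 0.17740146878002996
```

play_rows([
  [[0,0,0,0,0,-0.06],[0,0,-2,0,0,0],[0,0,-3,0,0,0],[0,0,-4,0,0,0],[0,0,-5,0,0,0]],
])

```text
time_s: 20.35
position: [0.5891, -0.1342, 0.2266]
tcp_rot: [[-0.243, 0.97, 0.0], [0.97, 0.243, 0.0], [0.0, 0.0, -1.0]]
force: [-0.9, -1.0, -3.2]
opening: 0.178
grasp_force: 30.1
```

```bash
python3 st.py
```

```text
20.35 [ 0.5891 -0.1342  0.2266] yaw 104.07324286665735 tilt [ 0.0001  0.0001 -1.    ] F [-0.8514 -1.0422 -3.16  ] M [-0.2894  0.2885  0.0268] q6 -37.50076823991075 tau [  0.6238 -43.6336 -18.9117   0.5464  -0.3295   0.0035] 0.17758283287081808
```

play_rows([
  [[0,0,-15,0,0,0],[0,0,-25,0,0,0],[0,0,-25,0,0,0],[0,0,-25,0,0,0],[0,0,-25,0,0,0]],
])

```text
time_s: 20.85
position: [0.59, -0.1337, 0.3434]
tcp_rot: [[-0.243, 0.97, 0.004], [0.97, 0.243, 0.0], [-0.0, 0.004, -1.0]]
force: [1.0, -0.9, -2.6]
opening: 0.177
grasp_force: 30.0
```

play_rows([
  [[0,0,-12,0,0,-0.14],[0,0,0,0,0,-0.14],[0,0,0,0,0,-0.14],[0,0,0,0,0,-0.14],[0,0,0,0,0,-0.14]],
])

```text
time_s: 21.35
position: [0.59, -0.1337, 0.3544]
tcp_rot: [[-0.814, 0.58, 0.004], [0.58, 0.814, 0.0], [-0.003, 0.003, -1.0]]
force: [0.1, 0.3, -2.7]
opening: 0.178
grasp_force: 30.0
```

play_rows([
  [[0,0,0,0,0,-0.14],[0,0,0,0,0,-0.14],[0,0,0,0,0,-0.14],[0,0,0,0,0,-0.14],[0,0,0,0,0,-0.09]],
])

```text
time_s: 21.85
position: [0.5901, -0.1337, 0.3544]
tcp_rot: [[-1.0, -0.03, 0.004], [-0.03, 1.0, 0.001], [-0.004, 0.0, -1.0]]
force: [0.9, 0.4, -1.9]
opening: 0.178
grasp_force: 30.0
```

```bash
python3 st.py
```

```text
21.85 [ 0.5901 -0.1337  0.3544] yaw -178.29858840885993 tilt [ 0.0036  0.0006 -1.    ] F [ 0.9494  0.3747 -1.897 ] M [ 0.0917 -0.1143 -0.0019] q6 -115.11312330619245 tau [ -0.0015 -41.4632 -21.8085  -0.0631   0.0417   0.4394] 0.17828226422609914
```

play_rows([
  [[-5,47,0,0,0,0],[-5,47,0,0,0,0],[-5,47,0,0,0,0],[-5,47,0,0,0,0],[-5,47,0,0,0,0]],
])

```text
time_s: 22.35
position: [0.6088, 0.104, 0.3545]
tcp_rot: [[-1.0, -0.025, 0.004], [-0.025, 1.0, 0.002], [-0.004, 0.002, -1.0]]
force: [1.0, -0.2, -2.4]
opening: 0.181
grasp_force: 30.0
```

play_rows([
  [[-3.3,48.5,0,0,0,0],[0,0,30,0,0,0],[0,0,30,0,0,0],[0,0,30,0,0,0],[0,0,20,0,0,0]],
])

```text
time_s: 22.85
position: [0.6098, 0.1511, 0.2419]
tcp_rot: [[-1.0, -0.025, -0.0], [-0.025, 1.0, 0.002], [0.0, 0.002, -1.0]]
force: [-0.6, -0.5, -2.0]
opening: 0.179
grasp_force: 30.0
```

play_rows([
  [[0,0,10,0,0,0],[0,0,0,0,0,0],[0,0,0,0,0,0]],
])

```text
time_s: 23.15
position: [0.6113, 0.1502, 0.2346]
tcp_rot: [[-1.0, -0.025, 0.003], [-0.025, 1.0, 0.001], [-0.003, 0.001, -1.0]]
force: [0.6, 0.8, -2.2]
opening: 0.18
grasp_force: 30.0
```

```bash
python3 st.py; python3 - <<'E'
from h import *
w=bot.capture("wrist");sd=bot.capture("side")
for n,c in(("w",w),("s",sd)):
    for k in bot.pinpoint(c,"well_floor")[:1]: print(n,k["centre"],k["confidence"],onz(c,k["centre"],.012))
a=cv2.resize(sd["image"][180:330,200:400],(400,300),interpolation=2);b=w["image"][60:360,80:480]
cv2.imwrite("pics/w1.png",np.hstack([a,b]))
E
```

```text
23.15 [0.6113 0.1502 0.2346] yaw -178.56615439246733 tilt [ 0.0029  0.0007 -1.    ] F [ 0.597   0.7566 -2.1745] M [ 0.1201 -0.1793 -0.0015] q6 -87.81457393733966 tau [  0.043  -44.2771 -18.4321  -0.0208   0.1172   0.0008] 0.17978957788605476
w [279.2, 175.8] 0.84 [0.60784737 0.15170559 0.012     ]
s [281.6, 294.3] 0.92 [0.61318972 0.15282822 0.012     ]
```

View pics/w1.png

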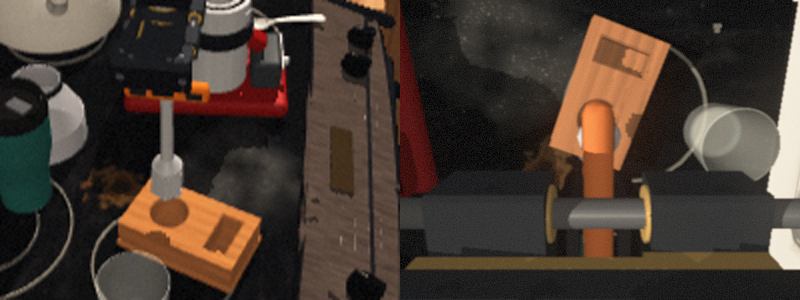

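The side crop shows the socket right above the round well (~(168,205)), and the wrist crop shows the well hidden behind the bar, as it should be. I'll lower the spanner gently.

play_rows([
  [[1,0,10,0,0,0],[0,0,10,0,0,0],[0,0,10,0,0,0],[0,0,8,0,0,0],[0,0,6,0,0,0]],
])

```text
time_s: 23.85
position: [0.6086, 0.1498, 0.1878]
tcp_rot: [[-1.0, -0.025, -0.002], [-0.025, 1.0, -0.0], [0.002, -0.0, -1.0]]
force: [0.5, -0.5, -1.8]
opening: 0.175
grasp_force: 30.0
```

play_rows([
  [[0,0,6,0,0,0],[0,0,5,0,0,0],[0,0,5,0,0,0],[0,0,5,0,0,0],[0,0,0,0,0,0]],
])

```text
time_s: 24.35
position: [0.6086, 0.1498, 0.1675]
tcp_rot: [[-1.0, -0.025, -0.002], [-0.025, 1.0, -0.0], [0.002, -0.0, -1.0]]
force: [0.0, 0.8, -2.5]
opening: 0.177
grasp_force: 30.0
```

play_rows([
  [[0,0,2,0,0,0],[0,0,2,0,0,0],[0,0,1,0,0,0],[0,0,0,0,0,0]],
])

```text
time_s: 24.75
position: [0.6094, 0.1499, 0.1635]
tcp_rot: [[-1.0, -0.025, 0.001], [-0.025, 1.0, 0.0], [-0.001, 0.0, -1.0]]
force: [0.4, 1.2, -2.9]
opening: 0.177
grasp_force: 30.0
```

Nearly down. I'll touch the floor, then release.

play_rows([
  [[0,0,0.6,0,0,0],[0,0,0.6,0,0,0],[0,0,0,0,0,0]],
])

```text
time_s: 25.05
position: [0.61, 0.15, 0.1634]
tcp_rot: [[-1.0, -0.025, 0.002], [-0.025, 1.0, 0.0], [-0.002, 0.0, -1.0]]
force: [-0.6, 0.1, 5.2]
opening: 0.178
grasp_force: 30.0
```

```bash
python3 st.py
```

```text
25.05 [0.61   0.15   0.1634] yaw -178.5564793282306 tilt [ 0.0024  0.0002 -1.    ] F [-0.5677  0.0525  5.1847] M [ 0.1547  0.035  -0.0488] q6 -87.81390570570144 tau [ -0.193  -42.0721 -15.0271  -0.0741  -0.1748  -0.0021] 0.17785615673080454
```

On the floor of the well (5 N contact). Opening the fingers and retreating straight up.

play_rows([
  [[0,0,-0.6,0,0,0],[0,0,0,0,0,0],[0,0,0,0,0,0],[0,0,0,0,0,0],[0,0,0,0,0,0]],
], fingers=1)

```text
time_s: 25.55
position: [0.609, 0.1498, 0.1623]
tcp_rot: [[-1.0, -0.025, -0.001], [-0.025, 1.0, -0.0], [0.001, -0.0, -1.0]]
force: [1.0, -0.2, -0.5]
opening: 0.548
grasp_force: 0.0
```

play_rows([
  [[0,0,0,0,0,0],[0,0,0,0,0,0],[0,0,0,0,0,0],[0,0,0,0,0,0],[0,0,0,0,0,0]],
])

```text
time_s: 26.05
position: [0.6092, 0.1499, 0.1627]
tcp_rot: [[-1.0, -0.025, 0.0], [-0.025, 1.0, -0.0], [-0.0, -0.0, -1.0]]
force: [-0.2, 1.2, -1.2]
opening: 0.969
grasp_force: 0.0
```

play_rows([
  [[0,0,-15,0,0,0],[0,0,-25,0,0,0],[0,0,-30,0,0,0],[0,0,-30,0,0,0],[0,0,-20,0,0,0]],
])

```text
time_s: 26.55
position: [0.61, 0.15, 0.2852]
tcp_rot: [[-1.0, -0.025, 0.003], [-0.025, 1.0, 0.0], [-0.003, 0.0, -1.0]]
force: [-0.6, 0.3, 0.2]
opening: 1.002
grasp_force: 0.0
```

play_rows([
  [[0,0,0,0,0,0],[0,0,0,0,0,0]],
])

```text
time_s: 26.75
position: [0.6088, 0.1498, 0.2823]
tcp_rot: [[-1.0, -0.025, -0.0], [-0.025, 1.0, -0.0], [0.0, -0.0, -1.0]]
force: [0.0, -0.2, -0.8]
opening: 1.001
grasp_force: 0.0
```

```bash
python3 st.py; python3 two.py e0; python3 - <<'E'
from h import *
sd=bot.capture("side");tp=bot.capture("top")
cv2.imwrite("pics/e1.png",np.hstack([cv2.resize(sd["image"][120:345,150:450],(400,300),interpolation=2),cv2.resize(tp["image"][100:340,130:450],(400,300),interpolation=2)]))
E
```

```text
26.75 [0.6088 0.1498 0.2823] yaw -178.55876875767925 tilt [-0.0003 -0.     -1.    ] F [ 0.0411 -0.2282 -0.7999] M [ 0.1096 -0.1543  0.0051] q6 -87.81230782601537 tau [  0.0294 -44.5178 -20.4688  -0.0328   0.0427  -0.0005] 1.001195259305676
26.75 [0.6088 0.1498 0.2823] -87.81230782601537 [ 0.0411 -0.2282 -0.7999] [ 0.1096 -0.1543  0.0051]
[[-0.9997 -0.0252 -0.0003]
 [-0.0252  0.9997 -0.    ]
 [ 0.0003 -0.     -1.    ]]
handle side [281.4 251.4] 0.97
handle top [198.  225.4] 0.82
handle wrist [281.2 200.5] 0.98
  -> [0.6103 0.153  0.161 ] [2.  1.4 0.7] tool: [-0.0016  0.0031  0.1212]
socket_mouth side [283.8 292.8] 0.62
socket_mouth top [207.9 235.5] 0.66
socket_mouth wrist [277.1 174.7] 0.8
  -> [0.6066 0.1521 0.019 ] [1.3 3.6 3.7] tool: [0.002  0.0023 0.2633]
spanner side [282.6 296.3] 0.8
spanner top [210.3 232.7] 0.89
spanner wrist [279.9 172.4] 0.91
  -> [0.6106 0.1519 0.0033] [0.4 3.2 3.6] tool: [-0.0019  0.002   0.279 ]
```

View pics/e1.png

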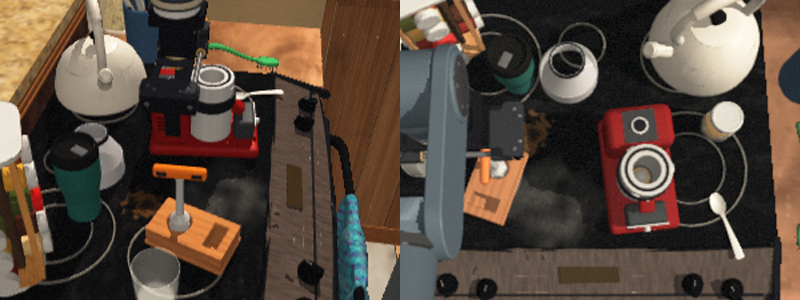

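The side crop shows the spanner upright in its well (~(180,200)) with the gripper clear above it. Everything else is where it was.

```bash
python3 -c "
from rig import bot
print(bot.hand_in())"
```

```text
the job is handed in; nothing more can be done
None
```

I tightened the nut to about 0.33 N m (about 0.3 rad past first contact), stood the spanner back upright in its well, let go, and handed the job in at about 27 s; nothing else on the cooktop was moved.

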